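Pack up the socket set

TASK

Put the ratchet that is lying on the bench back into its empty recess in the socket-set case, flat on the recess floor with its head in the wide pocket. Let go of it, shut the lid fully, and then fold the latch down flat against the front of the case. Leave the other things on the bench where they are.

Things in the scene. Friction and masses are not known exactly. Their poses are not given: they have to be found in the camera images.
- case: Black plastic socket-set case, open, heavy: it does not shift. 190 mm deep (x), 300 wide (y), rim 46 mm high, 72 mm with the lid shut. Origin: centre of the underside; -x is the front (latch), +x the back (hinges), z up. Grey tray top 40 mm above the bench; a row of sockets stands at x +56, 20 mm proud of it. In front of them is the empty ratchet recess, running along y.
- recess (a point): On the recess floor (22 mm above the bench, 18 mm below the tray top), at case x -33, y 0 mm: the ratchet's origin comes here. Axes as the case's. The recess is a 32 mm wide channel from y -100 to +60 mm with a wide head pocket at its +y end; around this point a finger scoop of the same depth, 68 mm along y and 100 mm along x, leaves room for fingers on both sides of the grip.
- recess_head (a point): On the recess floor in the middle of the 50 x 50 mm head pocket, 85 mm from point recess towards the case's +y. The centre of the ratchet's head comes here. Axes as the case's.
- ratchet: Socket ratchet, 200 mm long, about 0.42 kg, flat on the bench: black rubber grip 24 mm wide and high (x -96 to +20 mm), steel neck 15 mm wide, round steel head 38 mm across, 24 mm high, with a 13 mm drive square standing up out of it (37 mm in all). Origin: on its underside below the grip; x points to the head (centre at +85, end at +104 mm), z up; it balances at about x +17.
- ratchet_head (a point): Centre of the ratchet head's underside, 85 mm from its origin along its x. Axes as the ratchet's.
- lid (a joint): Angle of the case's lid (rad): 0 fully shut, growing as it opens up and back, at most 1.85. It starts open, near upright (1.55 to 1.8). The hinges are stiff: the lid stays where it is left, and 2 to 4 N near its free edge moves it. A ratchet that is not down in its recess stops it from shutting.
- lid_hinge (a point): Middle of the lid's hinge axis, 46 mm above the bench, at case x +99, y 0 mm; turns with the lid. With the lid shut its axes are the case's; opening turns it about its +y, lifting the lid's -x edge.
- lid_edge (a point): Middle of the lid's free (front) edge, on its outer face (the top when shut), which has only shallow ribs; in lid_hinge's frame at x -194, z +26 mm. The lid is a tray-shaped cover, 190 x 300 mm and 26 mm deep. When it stands up, the outer face looks to the back of the case.
- latch (a joint): Angle of the latch flap (rad): 0 folded down flat against the front of the case, growing as it swings outwards; 1.57 sticks straight out from the front of the shut lid. It starts at 1.0 to 1.45 and stays where it is left; about 2 N at its free end turns it.
- latch_tip (a point): Middle of the free end of the latch flap, a grey plate 58 mm wide, 42 mm long, 5 mm thick, pivoted on the middle of the lid's front edge (with the lid shut: pivot 58 mm above the bench, 4.5 mm in front of the case's front face). With lid and latch shut this point is 16 mm above the bench.
- tape_roll: Bystander: roll of grey tape lying flat, 104 mm across, 48 mm high. Not to be moved.
- pipe_offcut: Bystander: white plastic pipe offcut standing on end, 60 mm across, 130 mm high. Not to be moved.
- screwdriver: Bystander: screwdriver lying flat, 200 mm long. Not to be moved.
- spanner: Bystander: plain flat steel spanner lying flat, 180 mm long (no round grip, no drive square). Not to be moved.
- hammer: Bystander: hammer lying flat, 290 mm long. Not to be moved.
- tape_measure: Bystander: pocket tape measure standing on edge, 74 x 40 mm, 70 mm high. Not to be moved.
- tumbler: Bystander: lidded drinking tumbler, 80 mm across, 166 mm high. Not to be moved.

How it is judged:
By the outcome, as a careful person would: the job done as asked, in the order asked, and still so for the second after the job is handed in, with the robot touching nothing.
It also fails if it takes over 61 s, if anything falls off the work surface, if the arm or the gripper's body presses on something with over 40 N, if the wrist force passes 120 N, or if a joint passes its speed limit or range.

ROBOT

A 6-joint arm with a two-finger parallel gripper is mounted at the origin on the work surface. World frame = base frame: x ahead of the robot, y to its left, z up, the work surface at z = 0. Lengths are in m, angles in rad, forces in N, time in s.
With the tool pointing down it reaches from about 0.375 to 0.9 m from the base axis. Payload 3.1 kg.
Tool frame: the origin (TCP) lies at the very end of the fingers, on their centre line; the grasp point (between the pads) lies 19 mm behind it (manip.pinch_z is the distance from the TCP to the grasp point, in m); z points along the fingers, y is the direction in which the jaws open and shut (so a half turn about z gives the same grasp; the last joint's range is limited). The gripper opens to 85 mm and grips with 20 to 120 N. Pads are 22 mm wide; open, the fingers measure 114 mm over their backs; the gripper's body (76 mm by 85 mm) begins 54 mm behind the grasp point. The pads swing forward as they close: fully open they stand 13 mm farther back than shut.
Start: joints at [1.091, 0.527, 1.433, -0, 1.181, -0.178], TCP at [0.185, 0.597, 0.231] pointing down, gripper open.
Joint ranges: [-3.08, 3.08], [-0.75, 2.2], [0.22, 2.44], [-1.43, 4.57], [0, 2.65], [-2.85, 2.85]. Speed limits (rad/s): [2.79, 2.79, 3.14, 3.14, 3.14, 3.14].

INTERFACE

Orientations are given as a unit quaternion [x, y, z, w].
In Python, from station import manip gives the robot as it stands.
- The arm moves only by the tool drive_tool, never from a script. Its argument "increments" is a list of rows, each a list of 7 numbers: the closure in counts, from 0 (fully open) to 255 (shut), then the shift along the tool's x, y, z in cm, then the turn, a rotation vector about the tool's x, y, z in rad. A call has 1 to 20 rows; each row is the pose to reach, as a shift and turn from the pose commanded when the call began, along the tool's axes at that moment; what a row does not reach only later rows make up. A row lasts 1/10 s, in which the tool goes at most 50 mm and 8.59 degrees, less where a joint would pass 70% of its speed; a pose out of reach is approached as far as the arm can. A call with a gripper value outside its range is refused whole. The fingers move at their own pace and stop on an object; "force" is the grip in N (left out, the last holds). Time passes only in rows, so rows that repeat a pose let the fingers close. It gives the time, the measured TCP pose, the force and the opening at its end, in the units of the state.
- manip.sense(): the state, without advancing time (a new reading comes with each control period).
- manip.snapshot(name): name is "scene" or "top" or "wrist"; returns the picture (384x512x3 uint8, red, green, blue); there is no depth.
- manip.camera_model(name): a dict with "mtx" (3x3 intrinsics, pixels), "k1" (the pictures are not rectified: a ray, as slopes to the right and down, at radius r is drawn at 1 + k1 r^2 times it, then the intrinsics apply), "cam_to_world" (4x4, takes a point from camera to world coordinates). Camera axes: x right, y down, z forward; pixel columns grow to the right and rows downward; lengths in m; the calibration is good to about 2 mm. A picture is of the moment at which its call begins: read the wrist's pose just before it. camera_model takes no time and is no camera call; for the wrist camera it gives the pose at the moment of the call.
- manip.sign_off(): hands the job in, once; it reports no verdict.
The state is a dict: "t": time; "q": joint angles; "qd": joint speeds; "tau": joint torques, N m; "tcp_pos": TCP position; "tool_rot": TCP orientation; "force": force on the tool from outside, world axes, zero at the start; "ft_torque": the same for the moment, N m; "finger_gap": opening from 0.0 (shut) to 1.0 (fully open).
Only numpy, scipy, OpenCV 4.12 (cv2) and the standard library are available. Lean on these libraries where they do the work, as an engineer would, in place of code of your own. Each camera call takes 0.05 s, during which the arm holds its last target. There are 200 camera calls.

## Working session

There is one attempt and no reset: what is moved stays moved. The work goes in short steps, Python scripts to look and compute and a tool call to move; the robot and the scene stay as the last step left them, time stands still between calls to the robot, and variables do not carry over. Pictures are saved under pics/ and viewed, about 8 in all and at most 12, crops included, and the job is handed in when it is done.

Besides the shell and the picture viewer there is one more tool, called after "Call:" as name(argument=value, ...) on one line, values as JSON. drive_tool: Moves the arm, as the interface text tells. Its arguments: {"type":"object","properties":{"increments":{"type":"array","items":{"type":"array","items":{"type":"number"}}},"force":{"type":"number"}},"required":["increments"]}

```bash
ls; mkdir -p pics; python3 - <<'E'
from station import manip
import cv2,numpy as np
print(manip.sense())
for n in ("scene","top"):
    im=manip.snapshot(n); cv2.imwrite(f"pics/{n}0.png",im[:,:,::-1])
    m=manip.camera_model(n); print(n,m)
E
```

```text
pics
{'t': 0.0, 'q': array([ 1.09149685e+00,  5.28460624e-01,  1.43387863e+00,  5.15183273e-06,
        1.18142618e+00, -1.78503042e-01]), 'qd': array([-1.87992256e-03,  8.11689637e-04, -5.05469361e-05, -7.60370323e-04,
       -2.33531361e-03,  1.04544429e-04]), 'tau': array([ 1.29383985e-03, -4.42345011e+01, -1.78029674e+01, -2.65976942e-04,
        8.19663604e-03, -4.64935269e-06]), 'tcp_pos': array([0.18481498, 0.59630601, 0.23034457]), 'tool_rot': array([ 1.49832748e-01,  9.88710760e-01, -1.02738720e-03, -3.53161825e-04]), 'force': array([-1.3454066 , -0.45441674, -0.17215068]), 'ft_torque': array([ 0.05144199, -0.00479488,  0.04713161]), 'finger_gap': 0.9993703825964405}
scene {'mtx': array([[473.35157203,   0.        , 253.86048515],
       [  0.        , 473.35157203, 187.37055652],
       [  0.        ,   0.        ,   1.        ]]), 'k1': -0.09577297042424529, 'cam_to_world': array([[ 0.49870376,  0.72863937, -0.46944565,  1.31089074],
       [ 0.86676195, -0.41655076,  0.27424295, -0.4404315 ],
       [ 0.00427627, -0.54366362, -0.83929231,  1.41064481],
       [ 0.        ,  0.        ,  0.        ,  1.        ]])}
top {'mtx': array([[421.36608669,   0.        , 258.57532847],
       [  0.        , 421.36608669, 199.72229993],
       [  0.        ,   0.        ,   1.        ]]), 'k1': 0.03940763441091401, 'cam_to_world': array([[-0.00993884, -0.9955285 ,  0.0939374 ,  0.43484396],
       [-0.99993766,  0.01037276,  0.0041321 ,  0.00333412],
       [-0.00508801, -0.09389047, -0.99556953,  1.4375856 ],
       [ 0.        ,  0.        ,  0.        ,  1.        ]])}
```

View pics/scene0.png

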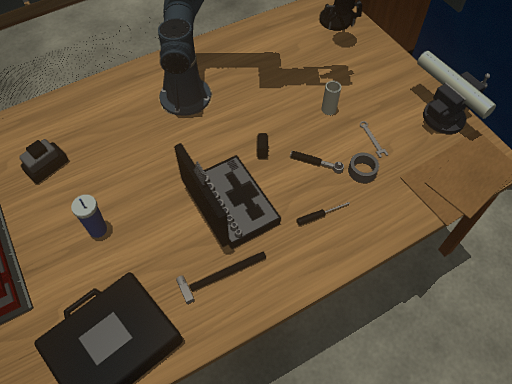

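View pics/top0.png

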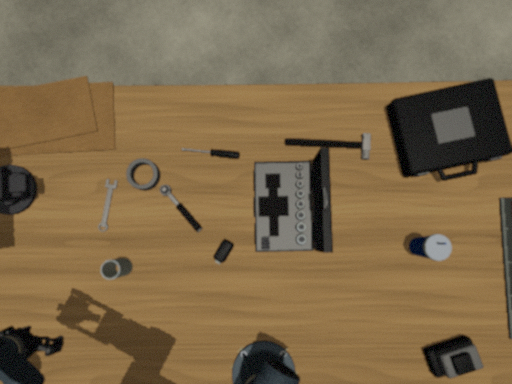

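The scene view shows the case at (230,200), the ratchet at (290–342,153–168) with its head to the right, and the lid upright. In the top view the ratchet head is at (166,190) and its grip end at (199,229). The case tray spans (255–311,162–251), with the latch side on the left (world +y) and the hinges on the right. The head pocket is not clear yet.

```bash
cat > h.py <<'E'
from station import manip
import numpy as np, cv2
from scipy.spatial.transform import Rotation as R
def rays(m,px):
    px=np.asarray(px,float).reshape(-1,1,2)
    u=cv2.undistortPoints(px,m["mtx"],np.array([m["k1"],0,0,0.])).reshape(-1,2)
    T=m["cam_to_world"]; d=np.c_[u,np.ones(len(u))]@T[:3,:3].T
    return T[:3,3],d/np.linalg.norm(d,axis=1)[:,None]
def onplane(m,px,z):
    o,d=rays(m,px); return o+d*((z-o[2])/d[:,2])[:,None]
def tri(ms,pxs):
    A=np.zeros((3,3));b=np.zeros(3)
    L=[]
    for m,p in zip(ms,pxs):
        o,d=rays(m,p);P=np.eye(3)-np.outer(d[0],d[0]);A+=P;b+=P@o;L.append((o,P))
    x=np.linalg.solve(A,b); return x,max(np.linalg.norm(P@(x-o)) for o,P in L)
def proj(m,X):
    T=np.linalg.inv(m["cam_to_world"]);X=np.atleast_2d(X)@T[:3,:3].T+T[:3,3]
    return cv2.projectPoints(X,np.zeros(3),np.zeros(3),m["mtx"],np.array([m["k1"],0,0,0.]))[0].reshape(-1,2)
def down(yaw):  # tool z down, tool x at yaw in world
    return R.from_euler('z',yaw)*R.from_quat([1,0,0,0])
def inc(pos,rot):
    s=manip.sense();r=R.from_quat(s["tool_rot"])
    print("shift cm",np.round(100*r.inv().apply(np.array(pos)-s["tcp_pos"]),2),"turn",np.round((r.inv()*rot).as_rotvec(),3))
E
python3 - <<'E'
from h import *
m=manip.camera_model("top")
P=onplane(m,[(166,190),(199,229)],0.012);print("ratchet head,tail",P)
print("tray",onplane(m,[(255,162),(311,162),(311,251),(255,251)],0.04))
s=manip.sense();r=R.from_quat(s["tool_rot"]);w=manip.camera_model("wrist")
T=w["cam_to_world"];print("cam in tool",r.inv().apply(T[:3,3]-s["tcp_pos"]),r.inv().as_matrix()@T[:3,:3]);print(w["mtx"],w["k1"])
print("tool x in world yaw",np.degrees(np.arctan2(*r.as_matrix()[[1,0],0])))
h,t=P;c=(h+t)/2;yaw=np.arctan2(*(h-t)[[1,0]]);print(c,np.degrees(yaw))
inc([c[0],c[1],0.23],down(yaw)); inc([c[0],c[1],0.23],down(yaw+np.pi))
E
```

```text
ratchet head,tail [[0.60586827 0.32394245 0.012     ]
 [0.47219534 0.21131562 0.012     ]]
tray [[ 0.69410374  0.01987884  0.04      ]
 [ 0.69198163 -0.16798752  0.04      ]
 [ 0.39558647 -0.16153783  0.04      ]
 [ 0.39729006  0.02258944  0.04      ]]
cam in tool [ 0.06993311  0.00088213 -0.14159261] [[ 3.42009489e-04 -9.61363260e-01 -2.75282701e-01]
 [ 9.99999941e-01  3.26575630e-04  1.01901272e-04]
 [-8.06351734e-06 -2.75282720e-01  9.61363315e-01]]
[[324.03640472   0.         257.76016145]
 [  0.         324.03640472 189.54470771]
 [  0.           0.           1.        ]] -0.06342421408910916
tool x in world yaw 162.76349060286768
[0.5390318  0.26762903 0.012     ] 40.115988646605736
shift cm [-43.57 -20.9    0.07] turn [-1.000e-03  2.000e-03  2.141e+00]
shift cm [-43.57 -20.9    0.07] turn [-2.000e-03 -1.000e-03 -1.001e+00]
```

Call:
drive_tool(increments=[[0,-43.5,-20.9,0,0,0,-1.0],[0,-43.5,-20.9,0,0,0,-1.0],[0,-43.5,-20.9,0,0,0,-1.0],[0,-43.5,-20.9,0,0,0,-1.0],[0,-43.5,-20.9,0,0,0,-1.0],[0,-43.5,-20.9,0,0,0,-1.0],[0,-43.5,-20.9,0,0,0,-1.0],[0,-43.5,-20.9,0,0,0,-1.0],[0,-43.5,-20.9,0,0,0,-1.0],[0,-43.5,-20.9,0,0,0,-1.0],[0,-43.5,-20.9,0,0,0,-1.0],[0,-43.5,-20.9,0,0,0,-1.0],[0,-43.5,-20.9,0,0,0,-1.0],[0,-43.5,-20.9,0,0,0,-1.0],[0,-43.5,-20.9,0,0,0,-1.0]])

```text
t: 1.6
tcp_pos: [0.5373, 0.2697, 0.2313]
tool_rot: [-0.344, 0.939, 0.0, -0.0]
force: [-0.6, -0.3, 0.2]
finger_gap: 1.002
```

```bash
cat > shot.py <<'E'
import sys,pickle
from h import *
n=sys.argv[1]
m=manip.camera_model("wrist");im=manip.snapshot("wrist")[:,:,::-1].copy()
cv2.imwrite(f"pics/{n}.png",im);pickle.dump(m,open(f"{n}.pkl","wb"))
s=manip.sense();print(s["t"],s["tcp_pos"],s["force"])
E
python3 shot.py w1
```

```text
1.65 [0.53754559 0.2696296  0.23142449] [-0.42825206  0.26566795 -0.37675153]
```

View pics/w1.png

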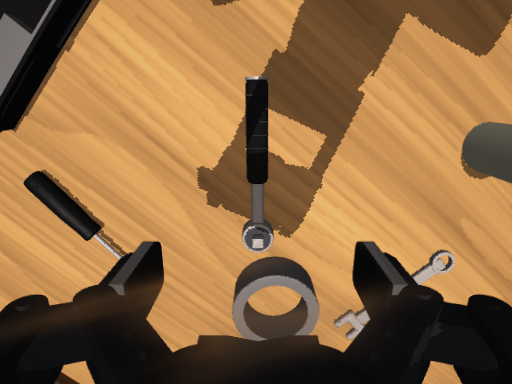

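The wrist view shows the ratchet vertical in the image: grip tail at (257,80), grip front edge at (258,183), head with drive square at (258,236). The tape roll is just past the head at (276,298).

```bash
python3 - <<'E'
from h import *
import pickle
m=pickle.load(open("w1.pkl","rb"))
t,f=onplane(m,[(257,80),(258,183)],0.024); hd=onplane(m,[(258,243)],0.037)[0]
print(t,f,hd,np.linalg.norm(f-t))
u=(hd-t)[:2];u/=np.linalg.norm(u);yaw=np.arctan2(u[1],u[0]);print(np.degrees(yaw))
o=f[:2]-u*0.02; print("origin",o, "head centre offs",(hd[:2]-o)@u)
g=o+u*0.006
inc([*g,0.12],down(yaw+np.pi)); inc([*g,0.003],down(yaw+np.pi))
E
```

```text
[0.4714057  0.21376366 0.024     ] [0.55440099 0.28531127 0.024     ] [0.60547348 0.32850712 0.037     ] 0.10957772831664761
40.55894769264702
origin [0.53920624 0.27230667] head centre offs 0.08688892251921329
shift cm [-0.9   0.1  11.14] turn [ 0.    -0.    -0.006]
shift cm [-0.9   0.1  22.84] turn [ 0.    -0.    -0.006]
```

Call:
drive_tool(increments=[[0,-0.9,0.1,5,0,0,-0.006],[0,-0.9,0.1,10,0,0,-0.006],[0,-0.9,0.1,11,0,0,-0.006],[0,-0.9,0.1,11,0,0,-0.006],[0,-0.9,0.1,11,0,0,-0.006]])

```text
t: 2.15
tcp_pos: [0.5461, 0.2757, 0.123]
tool_rot: [-0.346, 0.938, -0.0, 0.001]
force: [-0.5, -0.1, -0.4]
finger_gap: 1.004
```

```bash
python3 shot.py w2
```

```text
2.2 [0.54660803 0.27572354 0.12376268] [0.49752137 0.11783264 0.54665259]
```

View pics/w2.png

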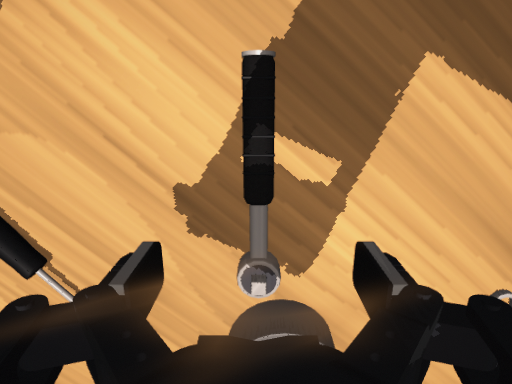

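Closer view: grip tail at (258,55), grip front end at (259,203), drive square at (259,288). The ratchet is still centred between the fingers.

```bash
python3 - <<'E'
from h import *
import pickle
ms=[pickle.load(open(f"w{i}.pkl","rb")) for i in (1,2)]
for n,p in dict(tail=[(257,80),(258,55)],front=[(258,183),(259,203)],sq=[(258,243),(259,288)]).items(): print(n,*tri(ms,p))
m=ms[1]
t,f=onplane(m,[(258,55),(259,203)],0.022); hd=onplane(m,[(259,288)],0.037)[0]
print(t,f,hd)
u=(hd-t)[:2];u/=np.linalg.norm(u);yaw=np.arctan2(u[1],u[0]);print(np.degrees(yaw))
for o in(f[:2]-u*0.02,hd[:2]-u*.085,t[:2]+u*.096):print("origin",o)
o=hd[:2]-u*.086
g=o+u*0.006
print(g);inc([*g,0.004],down(yaw+np.pi))
E
```

```text
tail [0.47190351 0.21375633 0.03155795] 0.0003469677798322753
front [0.55907619 0.28900339 0.00146003] 0.00020769182612687017
sq [0.60663763 0.3294018  0.03390407] 6.974874075175354e-05
[0.47128261 0.21275412 0.022     ] [0.55401731 0.28436327 0.022     ] [0.60515296 0.32803463 0.037     ]
40.7329091034377
origin [0.53886212 0.27131259]
origin [0.54074339 0.27256926]
origin [0.54402754 0.27539736]
[0.54453218 0.27583193]
shift cm [ 0.2   0.17 11.98] turn [-0.002  0.004 -0.005]
```

Call:
drive_tool(increments=[[0,0.1,0.1,4,0,0,0],[0,0.1,0.1,8,0,0,0],[0,0.1,0.1,11,0,0,0],[0,0.1,0.1,11.8,0,0,0],[0,0.1,0.1,11.8,0,0,0],[255,0.1,0.1,11.8,0,0,0],[255,0.1,0.1,11.8,0,0,0],[255,0.1,0.1,11.8,0,0,0],[255,0.1,0.1,11.8,0,0,0],[255,0.1,0.1,11.8,0,0,0],[255,0.1,0.1,11.8,0,0,0],[255,0.1,0.1,11.8,0,0,0],[255,0.1,0.1,11.8,0,0,0]], force=70)

```text
t: 3.5
tcp_pos: [0.5442, 0.2753, 0.0046]
tool_rot: [-0.345, 0.938, -0.0, 0.001]
force: [-0.1, -0.1, 6.1]
finger_gap: 0.263
```

Call:
drive_tool(increments=[[255,0,0,-2,0,0,0],[255,0,0,-6,0,0,0],[255,0,0,-11,0,0,0],[255,0,0,-16,0,0,0],[255,0,0,-21,0,0,0],[255,0,0,-25,0,0,0],[255,0,0,-25,0,0,0],[255,0,0,-25,0,0,0]])

```text
t: 4.3
tcp_pos: [0.5428, 0.2749, 0.2533]
tool_rot: [-0.345, 0.938, -0.0, -0.0]
force: [-0.5, 0.3, -4.2]
finger_gap: 0.263
```

```bash
python3 - <<'E'
from h import *
s=manip.sense();print(s["finger_gap"],s["force"],s["ft_torque"])
inc([0.50,0.07,0.25],down(np.radians(179)))
E
```

```text
0.2629212565800666 [-0.46333036  0.31134195 -4.22471467] [-0.10601469  0.02245123 -0.01632977]
shift cm [ 16.54 -12.83   0.33] turn [-0.    -0.     0.723]
```

Call:
drive_tool(increments=[[255,3,-2.5,0,0,0,0.13],[255,7,-5.5,0,0,0,0.27],[255,11,-8.5,0,0,0,0.41],[255,14,-11,0.3,0,0,0.54],[255,16,-12.4,0.3,0,0,0.65],[255,16.5,-12.8,0.3,0,0,0.72],[255,16.5,-12.8,0.3,0,0,0.72],[255,16.5,-12.8,0.3,0,0,0.72],[255,16.5,-12.8,0.3,0,0,0.72]])

```text
t: 5.2
tcp_pos: [0.5002, 0.0714, 0.2492]
tool_rot: [0.006, 1.0, 0.0, -0.001]
force: [0.2, -0.3, -4.1]
finger_gap: 0.26
```

```bash
python3 shot.py w3
```

```text
5.25 [0.50045641 0.07147067 0.24948995] [ 0.14138    -0.06847403 -3.43956804]
```

View pics/w3.png

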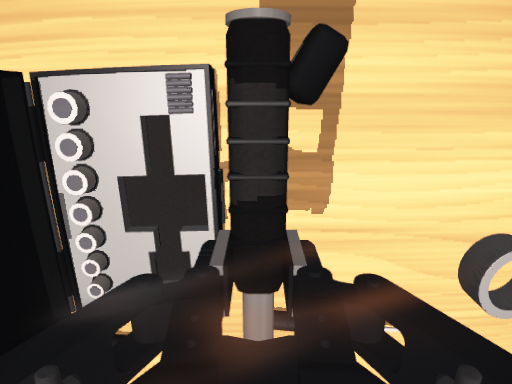

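The view shows the tray. The recess channel's tail end is at (141–169,116), the finger scoop spans about (118–208,176–232), and the head pocket continues downward behind the finger. The held ratchet is gripped straight. I'll extract the recess corners and take a second viewpoint to get the height.

```bash
cat > rec.py <<'E'
import sys,pickle
from h import *
def corners(n,x0,y0,x1,y1,show=True):
    im=cv2.imread(f"pics/{n}.png",0)[y0:y1,x0:x1]; m=pickle.load(open(f"{n}.pkl","rb"))
    b=(im<110).astype(np.uint8)
    cs,_=cv2.findContours(b,cv2.RETR_EXTERNAL,cv2.CHAIN_APPROX_NONE)
    c=max(cs,key=cv2.contourArea); a=cv2.approxPolyDP(c,4,True).reshape(-1,2)+[x0,y0]
    for p,q in zip(a,onplane(m,a,0.04)): print(p,np.round(q[:2],4))
a=sys.argv
corners(a[1],*map(int,a[2:6]))
E
python3 rec.py w3 108 108 211 250
python3 - <<'E'
from h import *
inc([0.47,0.045,0.22],down(np.radians(179)))
E
```

```text
[140 116] [ 0.4471 -0.0529]
[147 174] [ 0.5108 -0.0517]
[117 177] [ 0.5138 -0.0865]
[125 231] [ 0.5795 -0.0856]
[152 230] [ 0.5784 -0.053 ]
[156 249] [ 0.603  -0.0509]
[181 249] [ 0.6032 -0.0206]
[180 230] [ 0.5786 -0.0198]
[207 230] [0.5789 0.012 ]
[204 175] [0.5129 0.0124]
[174 175] [ 0.5124 -0.0213]
[168 115] [ 0.4467 -0.0226]
shift cm [ 3.01 -2.69  2.95] turn [ 0.    -0.002  0.005]
```

Call:
drive_tool(increments=[[255,2,-3,2,0,0,0],[255,5,-3,5,0,0,0],[255,5,-3,5,0,0,0],[255,5,-3,5,0,0,0],[255,5,-3,5,0,0,0]])

```text
t: 5.75
tcp_pos: [0.4521, 0.0417, 0.201]
tool_rot: [0.007, 1.0, -0.0, 0.001]
force: [0.3, 0.3, -2.9]
finger_gap: 0.264
```

```bash
python3 shot.py w4
```

```text
5.8 [0.45239853 0.04162227 0.20114072] [-0.00392397 -0.15248303 -3.00376833]
```

View pics/w4.png

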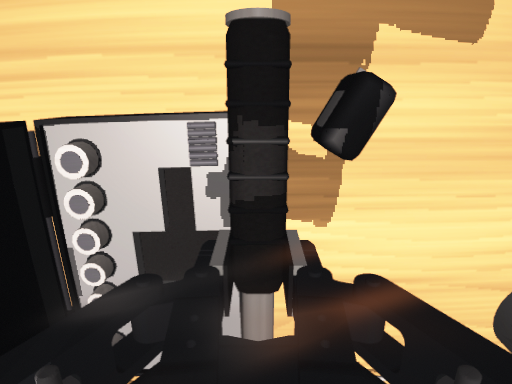

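```bash
python3 rec.py w4 128 150 204 245; python3 - <<'E'
from h import *
import pickle
ms=[pickle.load(open(f"w{i}.pkl","rb")) for i in (3,4)]
for p in ([(140,116),(160,168)],[(168,115),(190,167)],[(117,177),(134,233)],[(147,174),(167,232)],[(174,175),(196,231)]): print(*tri(ms,p))
s=manip.sense();r=R.from_quat(s["tool_rot"])
for n,p,zz in (("tail",(257,12),-.012),("front",(259,293),-.02)):
    # height of feature in tool z: TCP is 5 mm above underside; grip mid-end ~ 12 mm up, top edge 24
    q=onplane(ms[1],[p],s["tcp_pos"][2]-.005+(.012 if n=="tail" else .02))[0]
    print(n,r.inv().apply(q-s["tcp_pos"]))
E
```

```text
[189 167] [ 0.4463 -0.023 ]
[158 168] [ 0.4468 -0.0531]
[165 230] [ 0.5111 -0.0523]
[133 232] [ 0.513  -0.0857]
[134 244] [ 0.5265 -0.0863]
[203 244] [ 0.5269 -0.0146]
[203 231] [ 0.5125 -0.0136]
[194 225] [ 0.5059 -0.0223]
[ 0.44684571 -0.05158848  0.04123475] 0.0008525636435942521
[ 0.44672385 -0.02267596  0.03851822] 0.0002838533393398045
[ 0.5126707  -0.08387345  0.04394169] 0.0007354512457064294
[ 0.50782194 -0.04680798  0.05283994] 0.00031425150826885467
[ 0.51211226 -0.02077921  0.04098748] 0.0002413237805909559
tail [ 0.10147493  0.00071099 -0.00733983]
front [-0.0147027   0.00160074 -0.01495154]
```

```bash
python3 - <<'E'
from h import *
inc([.5517,-.0375,.12],down(np.radians(180.7)))
E
```

```text
shift cm [-10.01  -7.77   8.15] turn [-0.     0.003 -0.026]
```

Call:
drive_tool(increments=[[255,-3,-2.5,0,0,0,-0.01],[255,-7,-5,0,0,0,-0.02],[255,-9.5,-7.2,1,0,0,-0.026],[255,-10,-7.8,4,0,0,-0.026],[255,-10,-7.8,7,0,0,-0.026],[255,-10,-7.8,8.1,0,0,-0.026],[255,-10,-7.8,8.1,0,0,-0.026],[255,-10,-7.8,8.1,0,0,-0.026],[255,-10,-7.8,8.1,0,0,-0.026]])

```text
t: 6.7
tcp_pos: [0.5506, -0.0381, 0.121]
tool_rot: [-0.006, 1.0, -0.001, 0.002]
force: [-0.0, 0.0, -2.8]
finger_gap: 0.266
```

```bash
python3 - <<'E'
from h import *
for i in range(3):
    inc([.5517,-.0375,.0275],down(np.radians(180.7)));manip.snapshot("wrist")
cv2.imwrite("pics/w5.png",cv2.resize(manip.snapshot("scene")[130:270,150:310,::-1],(800,700))[50:650]);print(manip.sense()["force"])
E
```

```text
shift cm [-0.08  0.06  9.35] turn [-0.001  0.004 -0.   ]
shift cm [-0.09  0.06  9.35] turn [-0.001  0.003 -0.   ]
shift cm [-0.12  0.06  9.34] turn [-0.001  0.003 -0.001]
[ 0.09844446  0.66668004 -4.02599104]
```

View pics/w5.png

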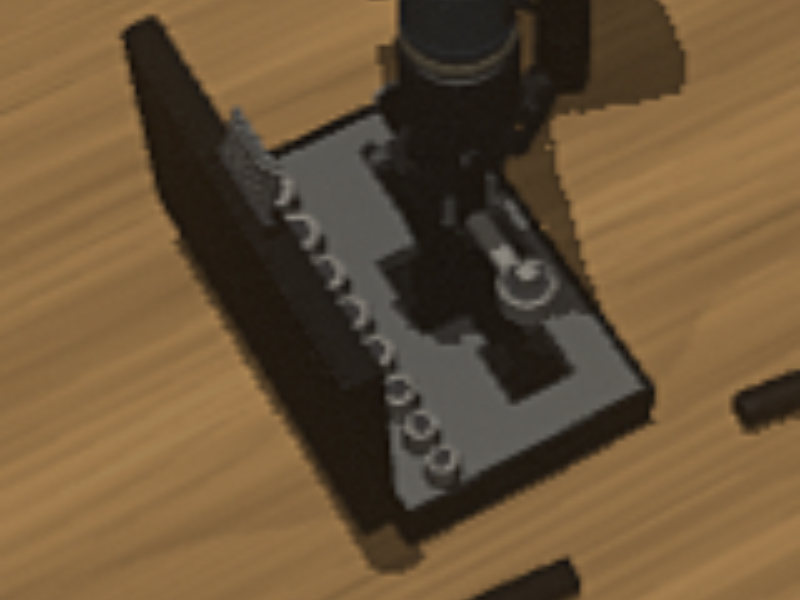

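The ratchet hovers over the tray with its head at (527,283) in the crop. The head pocket is at (525,365), on the same end as the head, which fits the parallax. I'll lower it gently.

Call:
drive_tool(increments=[[255,-0.1,0.05,2,0,0,0],[255,-0.1,0.05,4,0,0,0],[255,-0.1,0.05,6,0,0,0],[255,-0.1,0.05,7.3,0,0,0],[255,-0.1,0.05,8,0,0,0],[255,-0.1,0.05,8.5,0,0,0],[255,-0.1,0.05,8.9,0,0,0],[255,-0.1,0.05,9.1,0,0,0],[255,-0.1,0.05,9.1,0,0,0],[255,-0.1,0.05,9.1,0,0,0]])

```text
t: 7.9
tcp_pos: [0.5505, -0.0376, 0.0287]
tool_rot: [-0.006, 1.0, -0.0, 0.0]
force: [-0.2, -0.2, -2.9]
finger_gap: 0.26
```

Call:
drive_tool(increments=[[255,0,0,0.1,0,0,0],[255,0,0,0.2,0,0,0],[255,0,0,0.2,0,0,0],[255,0,0,0.2,0,0,0]])

```text
t: 8.3
tcp_pos: [0.5504, -0.0376, 0.0266]
tool_rot: [-0.006, 1.0, -0.0, 0.0]
force: [-0.4, 0.2, -0.7]
finger_gap: 0.263
```

Call:
drive_tool(increments=[[160,0,0,0.2,0,0,0],[140,0,0,0.1,0,0,0],[120,0,0,0.1,0,0,0],[110,0,0,0.1,0,0,0],[110,0,0,0.1,0,0,0],[110,0,0,-2,0,0,0],[110,0,0,-5,0,0,0],[110,0,0,-9,0,0,0],[110,0,0,-14,0,0,0],[110,0,0,-19,0,0,0],[110,0,0,-22,0,0,0],[110,0,0,-22,0,0,0],[110,0,0,-22,0,0,0]])

```text
t: 9.6
tcp_pos: [0.55, -0.0375, 0.2468]
tool_rot: [-0.006, 1.0, -0.0, 0.001]
force: [0.8, -0.6, -0.2]
finger_gap: 0.566
```

```bash
python3 shot.py w6
```

```text
9.65 [ 0.54924594 -0.03727509  0.24545939] [ 0.14664457  0.31320975 -0.03223819]
```

View pics/w6.png

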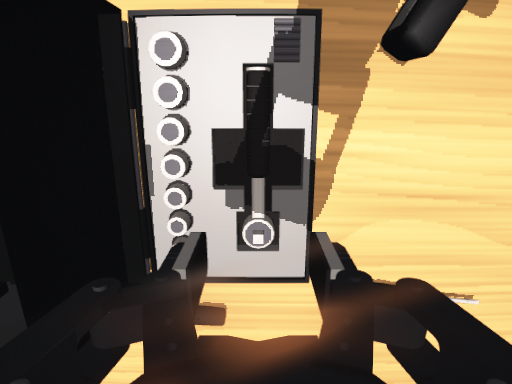

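The ratchet lies in its recess with the head centred in the pocket at (258,235) and the grip in the channel. It is released. Next is the lid, pushed from behind and off-centre so the tool clears the latch.

```bash
cat > lid.py <<'E'
from h import *
psi=np.radians(0.7); O=np.array([.5463,-.037])-(-.033)*np.array([np.sin(psi),-np.cos(psi)])
def W(x,y,z): return np.array([*(O+x*np.array([np.sin(psi),-np.cos(psi)])+y*np.array([np.cos(psi),np.sin(psi)])),z])
def arc(th,y=-.09,L=.170,back=.015):
    return W(.099-L*np.cos(th)+.026*np.sin(th)+back,y,.046+L*np.sin(th)+.026*np.cos(th))
D=down(psi+np.pi)
E
python3 - <<'E'
from lid import *
print(W(0,0,0)); p=W(.205,-.09,.205);print(p)
inc([*p[:2],.34],D);inc(p,D)
E
```

```text
[ 0.54670316 -0.06999754  0.        ]
[ 0.45921436 -0.27608177  0.205     ]
shift cm [  9.29 -23.77  -9.45] turn [ 0.001 -0.002 -0.001]
shift cm [  9.26 -23.78   4.05] turn [ 0.001 -0.002 -0.001]
```

Call:
drive_tool(increments=[[255,0,0,-5,0,0,0],[255,3,0,-9.5,0,0,0],[255,6,-2,-9.5,0,0,0],[255,9.3,-6,-9.5,0,0,0],[255,9.3,-11,-9.5,0,0,0],[255,9.3,-16,-9.5,0,0,0],[255,9.3,-20,-9.5,0,0,0],[255,9.3,-24,-9.5,0,0,0],[255,9.3,-24,-9.5,0,0,0],[255,9.3,-24,-9.5,0,0,0],[255,9.3,-24,-6,0,0,0],[255,9.3,-24,-2,0,0,0],[255,9.3,-24,2,0,0,0],[255,9.3,-24,4,0,0,0],[255,9.3,-24,4,0,0,0],[255,9.3,-24,4,0,0,0]])

```text
t: 11.25
tcp_pos: [0.46, -0.2773, 0.2061]
tool_rot: [-0.006, 1.0, 0.001, -0.001]
force: [-0.3, -0.1, 0.1]
finger_gap: -0.001
```

```bash
python3 - <<'E'
from lid import *
s=manip.sense();r=R.from_quat(s["tool_rot"])
for th in np.arange(1.8,-0.01,-.1): print(round(th,1),np.round(100*r.inv().apply(arc(th)-s["tcp_pos"]),1))
im=np.hstack([manip.snapshot(n)[y:y+190,x:x+190,::-1] for n,x,y in(("scene",140,90),("top",230,120))])
cv2.imwrite("pics/w7.png",cv2.resize(im,None,fx=2.1,fy=2.1))
E
```

```text
1.8 [0.1 2.8 0. ]
1.7 [ 0.1  4.5 -0.5]
1.6 [ 0.1  6.1 -0.9]
1.5 [ 0.1  7.8 -1.1]
1.4 [ 0.1  9.6 -1.2]
1.3 [ 0.1 11.3 -1.1]
1.2 [ 0.1 13.  -0.8]
1.1 [ 0.1 14.6 -0.3]
1.0 [ 0.1 16.2  0.3]
0.9 [ 0.1 17.8  1.1]
0.8 [ 0.1 19.2  2. ]
0.7 [ 0.1 20.5  3.1]
0.6 [ 0.1 21.8  4.3]
0.5 [ 0.1 22.9  5.6]
0.4 [ 0.1 23.9  7. ]
0.3 [ 0.1 24.7  8.5]
0.2 [ 0.1 25.4 10.1]
0.1 [ 0.1 25.9 11.8]
-0.0 [ 0.1 26.2 13.4]
```

View pics/w7.png

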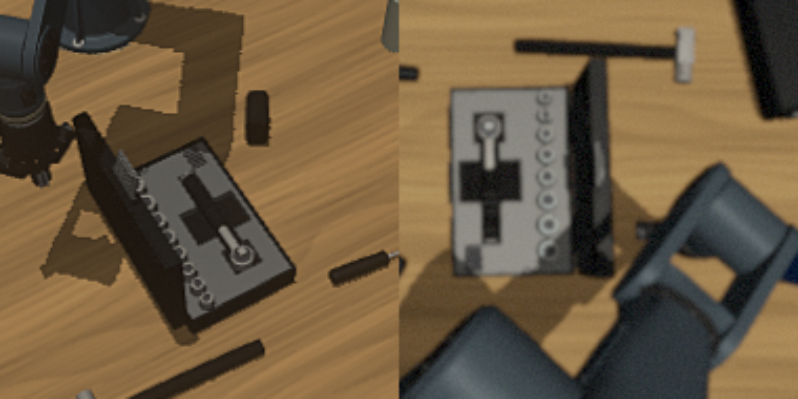

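The ratchet is seated in its recess in both views, and the closed fingers stand behind the upright lid. Now I push the lid over.

Call:
drive_tool(increments=[[255,0,2,0,0,0,0],[255,0,3,-0.2,0,0,0],[255,0,4,-0.4,0,0,0],[255,0,5,-0.7,0,0,0],[255,0,6,-0.9,0,0,0],[255,0,7,-1,0,0,0],[255,0,8,-1.1,0,0,0],[255,0,9,-1.2,0,0,0],[255,0,10,-1.2,0,0,0],[255,0,11.3,-1.1,0,0,0],[255,0,13,-0.8,0,0,0]])

```text
t: 12.45
tcp_pos: [0.4589, -0.1481, 0.2146]
tool_rot: [-0.005, 1.0, -0.0, 0.001]
force: [1.2, -1.0, 1.4]
finger_gap: 0.0
```

Call:
drive_tool(increments=[[255,0,1.6,0.5,0,0,0],[255,0,3.2,1.1,0,0,0],[255,0,4.8,1.9,0,0,0],[255,0,6.2,2.8,0,0,0],[255,0,7.5,3.9,0,0,0],[255,0,8.8,5.1,0,0,0],[255,0,9.9,6.4,0,0,0],[255,0,10.9,7.8,0,0,0],[255,0,11.7,9.3,0,0,0],[255,0,12.1,10.1,0,0,0],[255,0,12.4,10.9,0,0,0]])

```text
t: 13.55
tcp_pos: [0.4563, -0.0236, 0.1044]
tool_rot: [-0.006, 1.0, 0.0, -0.001]
force: [0.2, -0.5, -0.1]
finger_gap: -0.0
```

Call:
drive_tool(increments=[[255,0,0.3,0.9,0,0,0],[255,0,0.5,1.7,0,0,0],[255,0,0.7,2.4,0,0,0],[255,0,0.8,2.9,0,0,0],[255,0,0.8,3.2,0,0,0],[255,0,0.8,3.2,0,0,0]])

```text
t: 14.15
tcp_pos: [0.4569, -0.0167, 0.073]
tool_rot: [-0.006, 1.0, 0.0, -0.0]
force: [-0.6, -0.2, -1.1]
finger_gap: -0.003
```

```bash
python3 - <<'E'
from lid import *
im=np.hstack([manip.snapshot(n)[y:y+190,x:x+190,::-1] for n,x,y in(("scene",140,90),("top",200,110))])
cv2.imwrite("pics/w8.png",cv2.resize(im,None,fx=2.1,fy=2.1))
E
```

```text
(no output)
```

View pics/w8.png

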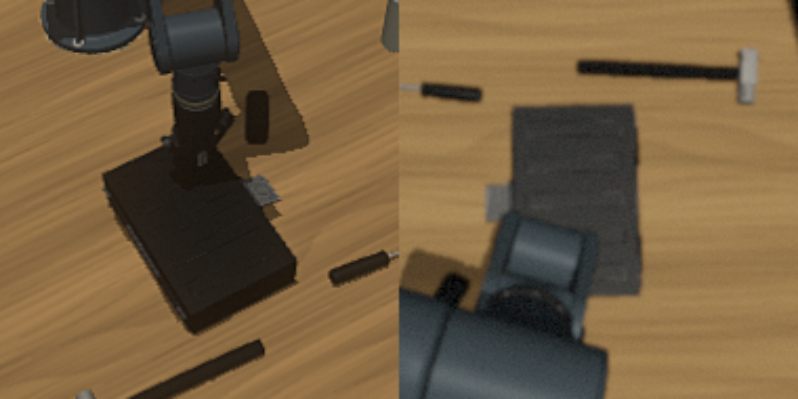

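The lid is closed or nearly so, and the latch sticks out at the front (about (262,190) left panel, (498,202) right). I'll press down to be sure it is fully shut.

Call:
drive_tool(increments=[[255,0,0,0.1,0,0,0],[255,0,0,0.2,0,0,0],[255,0,0,0.2,0,0,0]])

```text
t: 14.55
tcp_pos: [0.4573, -0.0167, 0.072]
tool_rot: [-0.006, 1.0, -0.0, 0.001]
force: [-0.4, 0.0, 5.8]
finger_gap: -0.001
```

Call:
drive_tool(increments=[[255,0,0,0.1,0,0,0],[255,0,0,0.2,0,0,0],[255,0,0,0.2,0,0,0],[255,0,0,0.2,0,0,0]])

```text
t: 14.95
tcp_pos: [0.4573, -0.0167, 0.0718]
tool_rot: [-0.006, 1.0, -0.0, 0.001]
force: [-3.5, 1.1, 23.9]
finger_gap: 0.004
```

The lid hits a hard stop at z = 71.8 mm under 24 N, so it is fully shut (72 mm expected). Next I lift and turn the gripper 90° (slim side to the case) in front of the latch.

```bash
python3 - <<'E'
from lid import *
inc(W(-.129,0,.13),down(psi+np.pi/2)); print(W(-.129,0,.13))
E
```

```text
shift cm [-8.88  7.47 -5.8 ] turn [1.00e-03 2.00e-03 1.57e+00]
[0.54512717 0.05899284 0.13      ]
```

Call:
drive_tool(increments=[[255,0,0,-4,0,0,0],[255,-1,1,-7,0,0,0.14],[255,-3,3,-7,0,0,0.28],[255,-5,5,-7,0,0,0.42],[255,-7,6.5,-7,0,0,0.56],[255,-8.9,7.5,-7,0,0,0.7],[255,-8.9,7.5,-7,0,0,0.84],[255,-8.9,7.5,-7,0,0,0.98],[255,-8.9,7.5,-7,0,0,1.12],[255,-8.9,7.5,-7,0,0,1.26],[255,-8.9,7.5,-7,0,0,1.4],[255,-8.9,7.5,-7,0,0,1.54],[255,-8.9,7.5,-7,0,0,1.57],[255,-8.9,7.5,-6,0,0,1.57],[255,-8.9,7.5,-6,0,0,1.57]])

```text
t: 16.45
tcp_pos: [0.5441, 0.0595, 0.128]
tool_rot: [0.702, 0.712, -0.001, -0.001]
force: [-0.2, 0.1, 0.1]
finger_gap: -0.001
```

```bash
python3 shot.py w9; python3 - <<'E'
from lid import *
inc(W(-.129,0,.024),down(psi+np.pi/2)); inc(W(-.112,0,.024),down(psi+np.pi/2))
E
```

```text
16.5 [0.54431977 0.05945755 0.12837761] [-0.26315992 -0.55273828 -0.14151422]
shift cm [-0.05  0.1  10.44] turn [-0.002 -0.     0.001]
shift cm [-1.75  0.1  10.44] turn [-0.002 -0.     0.001]
```

View pics/w9.png

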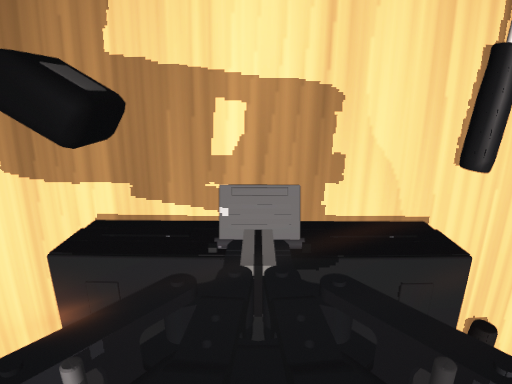

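The latch flap (220–300,185–240) sticks out of the shut lid, and the finger tips (258,232) are over its centre. I'll push it down, then inward.

Call:
drive_tool(increments=[[255,0,0.1,3,0,0,0],[255,0,0.1,5,0,0,0],[255,0,0.1,6.2,0,0,0],[255,0,0.1,7.2,0,0,0],[255,0,0.1,8.2,0,0,0],[255,0,0.1,9.2,0,0,0],[255,0,0.1,10,0,0,0],[255,0,0.1,10.4,0,0,0],[255,0,0.1,10.4,0,0,0]])

```text
t: 17.4
tcp_pos: [0.5459, 0.0595, 0.0247]
tool_rot: [0.703, 0.711, -0.0, -0.0]
force: [-0.4, -0.5, 0.4]
finger_gap: 0.003
```

Call:
drive_tool(increments=[[255,-0.4,0,0,0,0,0],[255,-0.8,0,0,0,0,0],[255,-1.1,0,0,0,0,0],[255,-1.3,0,0,0,0,0],[255,-1.5,0,0,0,0,0],[255,-1.5,0,0,0,0,0]])

```text
t: 18.0
tcp_pos: [0.5463, 0.044, 0.0253]
tool_rot: [0.703, 0.711, -0.0, 0.0]
force: [-1.1, 0.8, -0.2]
finger_gap: -0.002
```

Call:
drive_tool(increments=[[255,-0.1,0,0,0,0,0],[255,-0.2,0,0,0,0,0],[255,-0.3,0,0,0,0,0],[255,-0.3,0,0,0,0,0],[255,-0.3,0,0,0,0,0]])

```text
t: 18.5
tcp_pos: [0.5462, 0.0422, 0.0252]
tool_rot: [0.703, 0.711, 0.0, -0.0]
force: [0.3, 5.5, -1.3]
finger_gap: 0.001
```

Call:
drive_tool(increments=[[255,-0.1,0,0,0,0,0],[255,-0.2,0,0,0,0,0],[255,-0.3,0,0,0,0,0],[255,-0.3,0,0,0,0,0],[255,-0.3,0,0,0,0,0]])

```text
t: 19.0
tcp_pos: [0.5462, 0.042, 0.0253]
tool_rot: [0.704, 0.711, 0.002, -0.002]
force: [0.9, 17.1, -1.4]
finger_gap: 0.001
```

The latch meets a hard stop at 17 N, with the finger face where a flat plate should be. I'll back off and check.

Call:
drive_tool(increments=[[255,1,0,0,0,0,0],[255,4,0,0,0,0,0],[255,7,0,-3,0,0,0],[255,9,0,-8,0,0,0],[255,9,0,-13,0,0,0],[255,9,0,-18,0,0,0],[255,9,0,-18,0,0,0],[255,9,0,-18,0,0,0]])

```text
t: 19.8
tcp_pos: [0.5465, 0.1281, 0.2074]
tool_rot: [0.703, 0.711, 0.002, 0.002]
force: [-0.3, -0.1, -0.5]
finger_gap: 0.002
```

```bash
python3 shot.py w10; python3 - <<'E'
from lid import *
im=np.hstack([manip.snapshot("scene")[80:270,130:320,::-1],manip.snapshot("top")[110:300,200:390,::-1]])
a=cv2.resize(im,(800,400),interpolation=cv2.INTER_CUBIC)
w=cv2.imread("pics/w10.png")[180:275,130:385]
cv2.imwrite("pics/w10b.png",np.vstack([a,cv2.resize(w,(800,200))]))
E
```

```text
19.85 [0.54515549 0.12803924 0.20557116] [-0.11466675 -0.03768214 -0.8574034 ]
```

View pics/w10b.png

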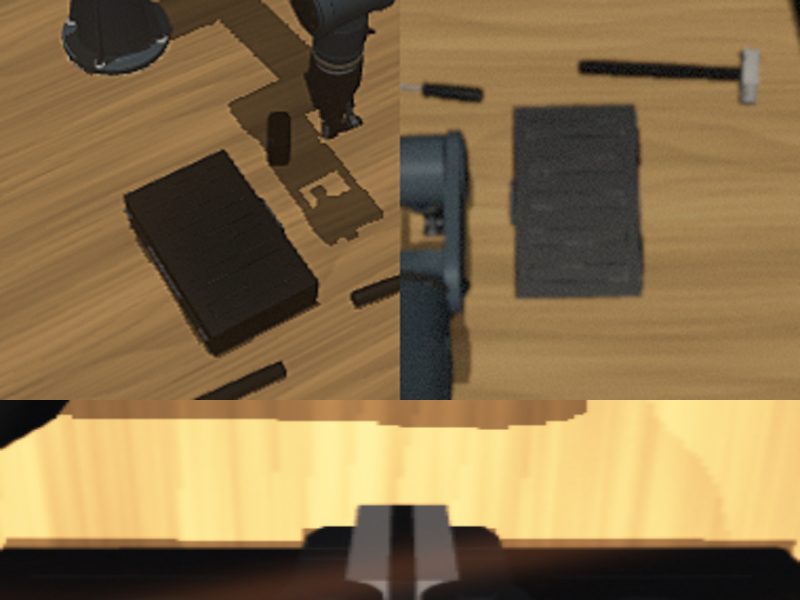

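The latch is folded flat: only its thickness shows at (513,203) in the top view. The lid is shut, the visible bystanders have not moved, and the arm is clear.

```bash
python3 -c "
from station import manip
print(manip.sense()['qd'].round(3)); print(manip.sign_off())"
```

```text
[-0.002  0.015  0.002  0.003  0.002 -0.002]
the job is handed in; nothing more can be done
None
```

The job is done and handed in at about 20 s: the ratchet is back in its recess, the lid is shut and the latch is folded down. `sign_off()` reports no verdict.

- **Ratchet:** I gripped it near its balance point and lowered it until the wrist force eased at a tool-tip height of 26.6 mm, as expected for the recess floor. Pictures after release showed its head in the wide pocket and its grip in the channel.
- **Lid:** I pushed it over from behind, then pressed down. It stopped hard at 71.8 mm under 24 N, against 72 mm expected for fully shut.
- **Latch:** I folded it down and pressed it in with 17 N until it stopped hard. The last top view shows only its thickness at the case front.
- **Final state:** The arm was clear and nearly still. The bystanders in the final views looked unmoved, but I did not check every one.
- **Check that disagreed:** triangulated heights scattered. One tray corner came out at 53 mm against 40 mm in the text, and the front end of the ratchet's grip came out at 1 mm. I put both down to picking blurred edges by eye; the other height checks were within about 8 mm.

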